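Find the key that unlocks the tool chest

TASK

The grey steel tool chest on the bench is locked, and only one of the three keys on the wooden rack works its lock. Find that key, put it fully into the keyway and turn it clockwise as far as it goes to unlock the chest. Leave it in the lock, and see that the other two keys hang on the rack where they were.

Things in the scene. Friction and masses are not known exactly. Their poses are not given: they have to be found in the camera images.
- key_a: Loose steel key, bit: round pin, 9 mm. Hangs upright on two prongs of a rack (any of 3 forks 75 mm apart), lifts straight up. Origin: centre of the underside of its shoulder bar (14 x 54 x 5 mm), about 110 mm above the bench; z up. Flat bow to grip: centre at z +38 mm, 10 mm thick (x), 48 wide (y), 26 high. Bit ends at z -44 mm. Only the next keys stand near the bow
- key_b: Loose steel key, bit: flat blade, 8 mm thick (x), 26 wide (y). Hangs upright on two prongs of a rack (any of 3 forks 75 mm apart), lifts straight up. Origin: centre of the underside of its shoulder bar (14 x 54 x 5 mm), about 110 mm above the bench; z up. Flat bow to grip: centre at z +38 mm, 10 mm thick (x), 48 wide (y), 26 high. Bit ends at z -44 mm. Only the next keys stand near the bow
- key_c: Loose steel key, bit: cross of two blades, 26 x 26 mm. Hangs upright on two prongs of a rack (any of 3 forks 75 mm apart), lifts straight up. Origin: centre of the underside of its shoulder bar (14 x 54 x 5 mm), about 110 mm above the bench; z up. Flat bow to grip: centre at z +38 mm, 10 mm thick (x), 48 wide (y), 26 high. Bit ends at z -44 mm. Only the next keys stand near the bow
- keyway (a point): Mouth of the keyway, in the lid of a fixed grey steel chest (150 x 190 x 75 mm): centre of the top of the steel ring (74 mm wide, 78 mm above the bench) round the brass lock plug. z up; turns with the plug. Keyway: upright slot, 31 mm along y, 11 mm along x, lips rounded 3 mm. With the right key fully in, its shoulder bar rests on the ring and its origin is at this point
- lock (a joint): Angle (rad) of the lock plug, growing clockwise seen from above; starts between 0 and 0.2, stops at 1.3 (unlocked). Stays where it is left; turns with about 0.06 N m. The right key has about 0.12 rad of play in it, either way, and fits equally after a half turn
Things that resemble listed ones, but are neither listed nor needed, are in the scene too. Leave any orange or yellow look-alike of the key_b alone.

How it is judged (in metres and radians):
On the way, in this order (a step that is already met when the one before it is completed fails the run):
1. the key that fits is fully in the keyway (horizontal distance between key_b and keyway below 0.01 m and z of key_b in the frame of keyway below 0.01 m), for 0.1 s.
2. that key, in the keyway, has turned the lock clockwise to its stop (all of step 1 and value of joint lock above 1.1 rad), for 0.2 s.
At the end, for the whole second after the job is handed in: The flat-bladed key is at rest in the keyway, its origin within 10 mm sideways of the mouth and at most 10 mm above it; the lock is past 1.1 rad (stop at 1.3); the other two keys hang upright (within 0.25 rad) within 25 mm of where they started (all of step 2 and linear speed of key_b below 0.02 m/s and distance of each of key_a, key_c from where it was at the start of the episode below 0.025 m and angle between each of key_a, key_c's own z axis and vertical below 0.25 rad); the robot touches nothing.
It also fails if it takes over 45 s, if anything falls off the work surface, if the arm or the gripper's body presses on something with over 40 N, if the wrist force passes 120 N, or if a joint passes its speed limit or range.

ROBOT

A 7-joint arm with a two-finger parallel gripper is mounted at the origin on a cart in front of the work surface, level with it; the furniture and walls round the work are solid. World frame = base frame: x ahead of the robot, y to its left, z up, the work surface at z = 0. Lengths are in mm, angles in rad, forces in N, time in s.
With the tool pointing down it reaches from about 400 to 925 mm from the base axis. Payload 5.6 kg.
Tool frame: the origin (TCP) lies on the centre line of the jaws, within the pads' length; the fingertips stand 11 mm ahead of it and the grasp point (between the pads) lies 8 mm behind it; z points along the fingers, y is the line along which they close (so a half turn about z gives the same grasp; the last joint's range is limited). The gripper opens to 85 mm and grips with 20 to 120 N. Pads are 22 mm wide; open, the fingers measure 114 mm over their backs; the gripper's body (76 mm by 85 mm) begins 54 mm behind the grasp point. The pads swing forward as they close: fully open they stand 13 mm farther back than shut.
Start: joints at [-1.22, 0.468, -0.012, 1.603, 0.006, 1.071, -0.056], TCP at [249.446, 600.238, 205.39] pointing down, gripper open.
Joint ranges: [-2.53, 2.53], [-0.31, 2.02], [-1.57, 1.55], [0.28, 2.44], [-1.29, 4.43], [0.15, 1.84], [-2.92, 2.92]. Speed limits (rad/s): [2.57, 2.57, 3.14, 3.14, 3.14, 3.14, 3.14].

INTERFACE

Orientations are given as [roll, pitch, yaw] about the fixed x, y, z axes, in that order (R = Rz(yaw) Ry(pitch) Rx(roll)).
In Python, from workcell import get_state, cams, finish_job gives the robot as it stands.
- The arm moves only by the tool send_rows, never from a script. Its argument "increments" is a list of rows, each a list of 3 entries, a list of its own where there are three numbers: the shift along the tool's x, y, z in cm, then the turn, a rotation vector about the tool's x, y, z in degrees, then the opening, from -1 (shut) to 1 (fully open). In form: [[[tx, ty, tz], [rx, ry, rz], claw], ...]. A call has 1 to 20 rows; each row is the pose to reach, as a shift and turn from the pose commanded when the call began, along the tool's axes at that moment; what a row does not reach only later rows make up. A row lasts 1/10 s, in which the tool goes at most 50 mm and 8.59 degrees, less where a joint would pass 70% of its speed; a pose out of reach is approached as far as the arm can. A call with a gripper value outside its range is refused whole. The fingers move at their own pace and stop on an object; the grip force is fixed at half the most. Time passes only in rows, so rows that repeat a pose let the fingers close. It gives the time, the measured TCP pose, the force, the opening and the grip force at its end, in the units of the state.
- get_state(): the state, without advancing time (a new reading comes with each control period).
- cams.get_image(name): name is "side" or "top"; returns a dict with "frame" (400x640x3 uint8, blue, green, red), "fov_y" (degrees; the focal length in pixels is half the picture's height over the tangent of half this angle, whatever the lens; pixels are square), "cx", "cy" (the principal point, pixels), "eye" and "rotation" of the camera in the world. Camera axes: x right, y down, z forward; pixel columns grow to the right and rows downward; lengths in mm; the calibration is good to about 2 mm. A picture is of the moment at which its call begins. There is no depth.
- finish_job(): hands the job in; it is judged then, once.
The state is a dict: "clock": time; "joint_positions": joint angles; "dq": joint speeds; "joint_torque": joint torques, N m; "tcp_pos": TCP position; "tcp_rot": TCP orientation; "contact_force": force on the tool from outside, world axes, zero at the start; "torque": the same for the moment, N m; "opening": opening from 0.0 (shut) to 1.0 (fully open); "grip_force": force on a finger pad.
Only numpy, scipy, OpenCV 4.12 (cv2) and the standard library are available. Lean on these libraries where they do the work, as an engineer would, in place of code of your own. Each camera call takes 0.05 s, during which the arm holds its last target. There are 200 camera calls.

## Working session

There is one attempt and no reset: what is moved stays moved. The work goes in short steps, Python scripts to look and compute and a tool call to move; the robot and the scene stay as the last step left them, time stands still between calls to the robot, and variables do not carry over. Pictures are saved under pics/ and viewed, at most 10 in all, crops included, and the job is handed in when it is done.

Besides the shell and the picture viewer there is one more tool, called as name(argument=value, ...), one argument or row to a line, values as JSON. send_rows: Moves the arm, as the interface text tells. Its arguments: {"type":"object","properties":{"increments":{"type":"array","items":{"type":"array"}}},"required":["increments"]}

```bash
mkdir -p pics; python3 - <<'E'
from workcell import get_state,cams
import cv2
s=get_state();print({k:s[k] for k in('clock','tcp_pos','tcp_rot','opening','contact_force')})
for n in('side','top'):
    c=cams.get_image(n);cv2.imwrite(f'pics/{n}0.png',c['frame'])
    print(n,c['fov_y'],c['cx'],c['cy'],c['eye'],c['rotation'],[k for k in c])
E
```

```text
{'clock': 0.0, 'tcp_pos': array([249.24079113, 599.64242317, 204.41668216]), 'tcp_rot': array([-3.13976810e+00,  1.22853676e-04,  2.74771788e+00]), 'opening': 0.9985603807818101, 'contact_force': array([-0.46659859,  0.2706176 , -0.13917301])}
side 54.290110704204984 320.4151187184408 197.66605627549907 [ 245.89667298 -519.76821795  611.9441872 ] [-2.21381781 -0.00987519 -0.33846317] ['frame', 'fov_y', 'cx', 'cy', 'eye', 'rotation']
top 42.96148579088807 314.67631814296806 195.28231200632024 [ 320.95328898  137.90322186 1316.45653088] [-3.01900162 -0.02305513 -1.58346695] ['frame', 'fov_y', 'cx', 'cy', 'eye', 'rotation']
```

View pics/side0.png

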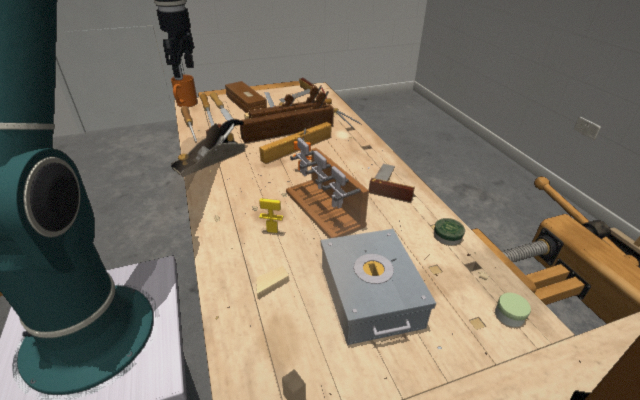

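View pics/top0.png

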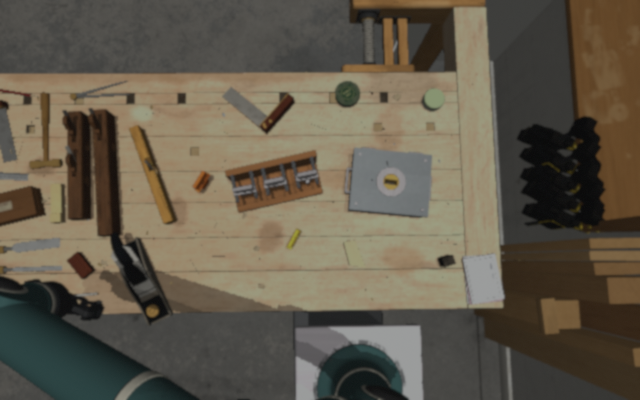

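The side view shows the rack keys at about (305,155), (320,170) and (338,188), with the chest at (375,270). The yellow look-alike is at (270,215). In the top view the rack keys are at (243,187), (275,182) and (306,175), the plug is at (391,181), and the orange and yellow look-alikes are at (202,181) and (293,238). I'll enlarge the rack to tell the bits apart.

```bash
python3 - <<'E'
import cv2,numpy as np
a=cv2.imread('pics/side0.png')[130:242,280:380];b=cv2.imread('pics/top0.png')[140:225,215:445]
A=cv2.resize(a,None,fx=5,fy=5,interpolation=cv2.INTER_CUBIC);B=cv2.resize(b,None,fx=3.4,fy=3.4,interpolation=cv2.INTER_CUBIC)
cv2.imwrite('pics/sc.png',cv2.convertScaleAbs(A,alpha=1.5,beta=10));cv2.imwrite('pics/tc.png',cv2.convertScaleAbs(B,alpha=1.5))
E
```

```text
(no output)
```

View pics/sc.png

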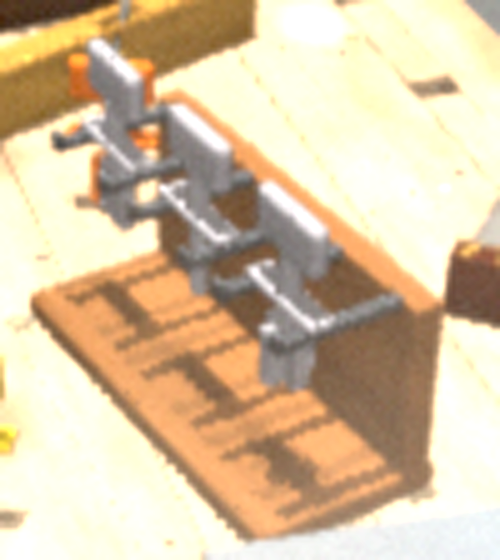

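View pics/tc.png

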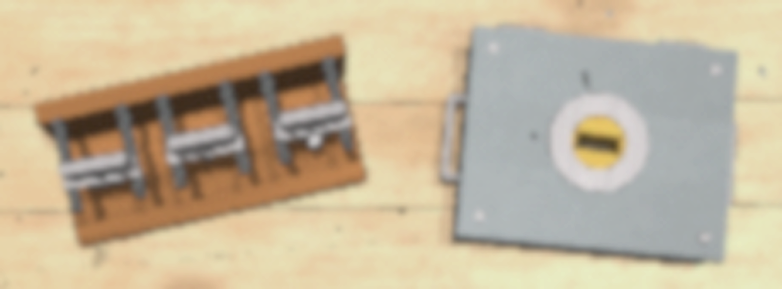

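Candidates in the side view: far key (303,165), with a wide flat bit; middle key (320,180), with a narrow round pin; near key (338,200), with a ribbed cross. The far key, which is leftmost in the top view at (244,188), is steel and fits "flat blade 26 wide". The orange look-alike stands behind it. Next I measure positions.

```bash
cat > h.py <<'E'
import numpy as np,cv2
from scipy.spatial.transform import Rotation as Ro
C={'side':(54.290110704204984,320.4151187184408,197.66605627549907,[245.89667298,-519.76821795,611.9441872],[-2.21381781,-0.00987519,-0.33846317]),
'top':(42.96148579088807,314.67631814296806,195.28231200632024,[320.95328898,137.90322186,1316.45653088],[-3.01900162,-0.02305513,-1.58346695])}
def ray(n,p):
    f,cx,cy,e,r=C[n];F=200/np.tan(np.radians(f/2))
    d=Ro.from_euler('xyz',r).as_matrix()@np.array([(p[0]-cx)/F,(p[1]-cy)/F,1]);return np.array(e),d
def plane(n,p,z):
    e,d=ray(n,p);return e+d*(z-e[2])/d[2]
def proj(n,X):
    f,cx,cy,e,r=C[n];F=200/np.tan(np.radians(f/2))
    q=Ro.from_euler('xyz',r).as_matrix().T@(np.array(X)-e);return q[:2]/q[2]*F+[cx,cy]
def tri(p,q):
    (e,d),(g,h)=ray('side',p),ray('top',q);d/=np.linalg.norm(d);h/=np.linalg.norm(h)
    t=np.linalg.lstsq(np.c_[d,-h],g-e,rcond=None)[0];a=e+t[0]*d;b=g+t[1]*h;return (a+b)/2,np.linalg.norm(a-b)
E
python3 - <<'E'
from h import *
T=cv2.imread('pics/top0.png');S=cv2.imread('pics/side0.png')
def blobs(I,x0,y0,x1,y1,lo,sat,mn,n,z):
    h=cv2.cvtColor(I,cv2.COLOR_BGR2HSV)[y0:y1,x0:x1]
    m=((h[...,2]>lo)&(h[...,1]<sat)).astype(np.uint8)
    for c in cv2.findContours(m,0,2)[0]:
        if cv2.contourArea(c)>=mn:
            r=cv2.minAreaRect(c);b=cv2.boxPoints(r)+[x0,y0]
            P=np.array([plane(n,p,z)[:2] for p in b])
            print(n,np.round(np.add(r[0],[x0,y0]),1),np.round(r[1],1),'ctr',plane(n,np.add(r[0],[x0,y0]),z).round(),'box',b.round(1).tolist(),'sides',np.linalg.norm(P[1]-P[0]).round(),np.linalg.norm(P[2]-P[1]).round(),'a',np.degrees(np.arctan2(*(P[2]-P[1])[::-1])).round(1))
for lo in(110,130):blobs(T,222,150,325,215,lo,60,12,'top',161);print()
blobs(T,370,160,412,202,135,60,60,'top',78)
for lo in(120,150):blobs(S,290,130,355,220,lo,60,12,'side',161);print()
h=cv2.cvtColor(T,cv2.COLOR_BGR2HSV)
print(h[174:189,380:402,2]);print(h[174:189,380:402,1])
print(h[178:206,226:262,2])
E
```

```text
top [306.5 210.5] [ 7. 35.] ctr [428. 129. 161.] box [[289.0, 207.0], [324.0, 207.0], [324.0, 214.0], [289.0, 214.0]] sides 80.0 16.0 a 179.1
top [320.5 198. ] [4. 7.] ctr [457.  96. 161.] box [[317.0, 196.0], [324.0, 196.0], [324.0, 200.0], [317.0, 200.0]] sides 16.0 9.0 a 179.1
top [240.2 190.4] [19.1 11.8] ctr [476. 280. 161.] box [[230.4, 195.8], [231.0, 184.0], [250.1, 185.0], [249.5, 196.8]] sides 27.0 44.0 a -93.6
top [272.9 179.4] [ 3.1 18.4] ctr [501. 205. 161.] box [[263.5, 179.7], [281.6, 176.1], [282.2, 179.2], [264.2, 182.8]] sides 42.0 7.0 a -169.1
top [307.3 172.2] [ 3.3 19.2] ctr [517. 126. 161.] box [[297.5, 172.3], [316.4, 168.8], [317.0, 172.0], [298.1, 175.5]] sides 44.0 8.0 a -170.3
top [320.  159.5] [19.  8.] ctr [546.  96. 161.] box [[316.0, 150.0], [324.0, 150.0], [324.0, 169.0], [316.0, 169.0]] sides 19.0 45.0 a 179.1

top [306.5 210.5] [ 7. 35.] ctr [428. 129. 161.] box [[289.0, 207.0], [324.0, 207.0], [324.0, 214.0], [289.0, 214.0]] sides 80.0 16.0 a 179.1
top [320.5 198. ] [4. 7.] ctr [457.  96. 161.] box [[317.0, 196.0], [324.0, 196.0], [324.0, 200.0], [3
[... 3899 characters left out ...]
 86  95 113 131 141 123
   83  34  12   5]
 [  7   7  16  46  91 124 133 130 129 124 122 119 118 118 125 136 133 111
   68  27  11   5]
 [  5   5  11  34  75 115 134 139 139 139 136 135 137 136 134 136 124  90
   47  20   7   5]
 [  5   5   7  20  49  89 120 134 139 139 141 141 140 139 136 130 104  63
   28  12   7   5]
 [  5   5   5  11  27  52  89 116 131 137 138 140 138 133 127 104  69  35
   14   7   7   5]
 [  5   7   7   5  11  25  49  78 101 113 121 120 119 110  92  61  32  14
    5   5   7   7]]
[[140 118  90 ... 115 121 114]
 [148 135 114 ... 116 123 118]
 [152 145 134 ... 115 122 117]
 ...
 [145 145 145 ... 117 117 117]
 [151 151 152 ... 116 116 117]
 [152 152 152 ... 115 114 113]]
```

```bash
python3 - <<'E'
import cv2,numpy as np
def crop(f,x0,y0,w,h,k):
    I=cv2.resize(cv2.imread(f)[y0:y0+h,x0:x0+w],None,fx=k,fy=k,interpolation=cv2.INTER_NEAREST)
    I=cv2.convertScaleAbs(I,alpha=1.5)
    for i in range(0,w,5):
        cv2.line(I,(i*k,0),(i*k,6),(0,0,255),1); 
        if i%10==0: cv2.putText(I,str(x0+i),(i*k,18),0,.35,(0,0,255))
    for j in range(5,h,5):
        cv2.line(I,(0,j*k),(6,j*k),(0,0,255),1);cv2.putText(I,str(y0+j),(8,j*k+4),0,.35,(0,0,255))
    return I
a=crop('pics/top0.png',222,158,50,48,8);b=crop('pics/side0.png',288,128,48,48,8)
cv2.imwrite('pics/z.png',np.hstack([a,b]))
E
```

```text
(no output)
```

View pics/z.png

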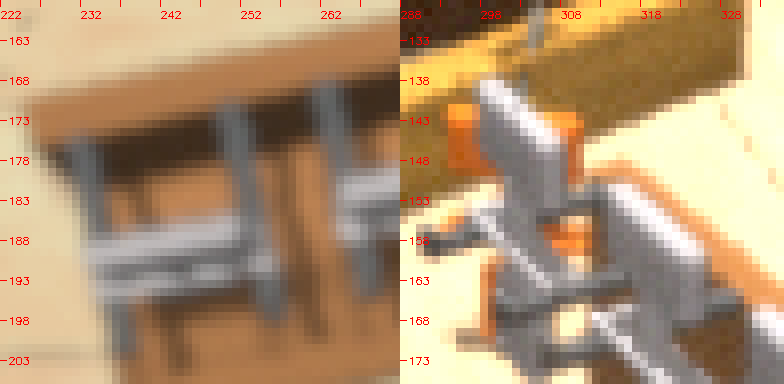

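The enlarged crop shows key_b's bow top edge in the top view from (231,189) to (251,186), centred near (241,187.5). In the side view it runs from (298,138) to (307,146). The wide blade hangs below it at (304,172), in front of the orange look-alike.

```bash
python3 - <<'E'
from h import *
T=cv2.imread('pics/top0.png');S=cv2.imread('pics/side0.png')
for n,s,t in(('b',(302.6,141.7),(241,187.5)),('mid',(319.5,155.3),(272.9,179.4)),('near',(338.3,171.3),(307.3,172.2))):
    P,g=tri(s,t);print(n,P.round(1),g.round(1),plane('top',t,161).round(1),plane('side',s,161).round(1))
for a,b in(((298,138),(307,146)),((313.9,150.5),(325,160)),((331.8,166.3),(344.8,176.3))):
    d=plane('side',b,161)-plane('side',a,161);print(np.linalg.norm(d).round(1),np.degrees(np.arctan2(d[1],d[0])).round(1))
for a,b in(((231,189),(251,185.5)),((263.8,181.2),(281.9,177.6)),((297.8,173.9),(316.7,170.4))):
    d=plane('top',b,161)-plane('top',a,161);print(np.linalg.norm(d).round(1),np.degrees(np.arctan2(d[1],d[0])).round(1))
# plug: yellow
def plug(n,I,x0,y0,x1,y1):
    h=cv2.cvtColor(I,cv2.COLOR_BGR2HSV)[y0:y1,x0:x1]
    m=(h[...,1]>70).astype(np.uint8);c=max(cv2.findContours(m,0,2)[0],key=cv2.contourArea)
    e=cv2.fitEllipse(cv2.convexHull(c));p=np.add(e[0],[x0,y0]);print(n,'plug',p.round(1),np.round(e[1],1),plane(n,p,78).round(1));return p
pt=plug('top',T,375,168,407,196);ps=plug('side',S,355,253,395,285)
print('tri plug',tri(ps,pt))
# slot: dark pixels in plug
for n,I,p,lim in(('top',T,pt,100),('side',S,ps,90)):
    v=cv2.cvtColor(I,cv2.COLOR_BGR2HSV)[...,2].astype(float);yy,xx=np.mgrid[:400,:640]
    k=(np.hypot(xx-p[0],yy-p[1])<12)&(v<lim);w=(lim-v[k]);Q=np.array([plane(n,q,78)[:2] for q in zip(xx[k],yy[k])])
    m=np.average(Q,axis=0,weights=w);ev,E=np.linalg.eigh(np.cov(Q.T,aweights=w));print(n,'slot',m.round(1),np.sqrt(ev*12).round(1),np.degrees(np.arctan2(E[1,1],E[0,1])).round(1))
# ring: steel ring in top & side
def ring(n,I,p,z):
    g=cv2.cvtColor(I,cv2.COLOR_BGR2HSV)[...,2];print(n,g[int(p[1]),int(p[0])-25:int(p[0])+26:1])
ring('top',T,pt,78)
# chest yaw from edges in top
h=cv2.cvtColor(T,cv2.COLOR_BGR2HSV);m=((h[...,1]<50)&(h[...,2]>70)).astype(np.uint8);m[:,:340]=0;m[:,440:]=0;m[:140]=0;m[225:]=0
c=max(cv2.findContours(m,0,2)[0],key=cv2.contourArea);r=cv2.minAreaRect(c);b=cv2.boxPoints(r);P=np.array([plane('top',q,75)[:2] for q in b]);print('chest',plane('top',r[0],75).round(1),P.round(),np.linalg.norm(np.diff(P,axis=0),axis=1).round())
E
```

```text
b [484.6 278.1 156.3] 2.8 [482.6 277.8 161. ] [483.6 269.8 161. ]
mid [502.4 204.9 156.3] 2.1 [500.7 204.9 161. ] [500.9 197.4 161. ]
near [517.7 125.6 158.7] 1.1 [516.7 125.8 161. ] [516.9 122.3 161. ]
45.0 -78.9
48.4 -78.1
46.6 -75.2
46.2 -80.5
42.3 -79.1
44.3 -79.9
top plug [390.6 181.3] [15.  15.5] [506.3 -80.9  78. ]
side plug [373.3 268.1] [14.8 21.6] [508.  -84.5  78. ]
tri plug (array([508.03040224, -81.89580242,  75.05143078]), np.float64(2.721812746757215))
top slot [505.6 -80.3] [ 7.6 27.5] 80.9
side slot [506.  -93.5] [ 5.8 15.2] 71.6
top [119 119 120 120 119 117 114 113 115 116 115 118 132 142 143 143 144 144
 135 108  75  58  57  58  60  60  60  61  63  68  76  94 120 136 140 142
 143 143 142 138 128 122 120 118 119 119 118 118 118 118 118]
chest [496.1 -83.3  75. ] [[ 594.   33.]
 [ 592. -206.]
 [ 399. -197.]
 [ 402.   36.]] [238. 193. 234.]
```

```bash
cat >> h.py <<'E'
def inc(p0,yaw0,p1,yaw1):
    "increment row (cm, deg) from pose p0,yaw0 to p1,yaw1, tool pointing down"
    A=Ro.from_euler('xyz',[np.pi,0,np.radians(yaw0)])
    r=(A.inv()*Ro.from_euler('xyz',[np.pi,0,np.radians(yaw1)])).as_rotvec(degrees=True)
    return (A.inv().apply(np.subtract(p1,p0))/10).round(2),r.round(1)
E
python3 - <<'E'
from h import *
p0,y0=[249.4,600.2,205.4],157.4
print(inc(p0,y0,[255,590,265],157.4));print(inc(p0,y0,[484,277,265],101))
print(inc(p0,y0,[484,277,220],101))
E
```

```text
(array([-0.91, -0.73, -5.96]), array([0., 0., 0.]))
(array([-34.08, -20.82,  -5.96]), array([ 0. , -0. , 56.4]))
(array([-34.08, -20.82,  -1.46]), array([ 0. , -0. , 56.4]))
```

send_rows(
  increments=[
    [[-0.9, -0.7, -4], [0, 0, 0], 1],
    [[-2.5, -1.5, -6], [0, 0, 4], 1],
    [[-34.1, -20.8, -6], [0, 0, 56.4], 1],
    [[-34.1, -20.8, -6], [0, 0, 56.4], 1],
    [[-34.1, -20.8, -6], [0, 0, 56.4], 1],
    [[-34.1, -20.8, -6], [0, 0, 56.4], 1],
    [[-34.1, -20.8, -6], [0, 0, 56.4], 1],
    [[-34.1, -20.8, -6], [0, 0, 56.4], 1],
    [[-34.1, -20.8, -6], [0, 0, 56.4], 1],
    [[-34.1, -20.8, -6], [0, 0, 56.4], 1],
    [[-34.1, -20.8, -6], [0, 0, 56.4], 1],
    [[-34.1, -20.8, -6], [0, 0, 56.4], 1],
    [[-34.1, -20.8, -6], [0, 0, 56.4], 1],
    [[-34.1, -20.8, -6], [0, 0, 56.4], 1],
    [[-34.1, -20.8, -6], [0, 0, 56.4], 1],
    [[-34.1, -20.8, -6], [0, 0, 56.4], 1],
  ],
)

```text
clock: 1.7
tcp_pos: [484.1, 278.0, 265.4]
tcp_rot: [-3.142, -0.0, 1.765]
contact_force: [0.3, -0.9, 0.6]
opening: 0.999
grip_force: 0.0
```

send_rows(
  increments=[
    [[0, 0, 4], [0, 0, 0], 1],
    [[0, 0, 8], [0, 0, 0], 1],
    [[0, 0, 10.5], [0, 0, 0], 1],
    [[0, 0, 12.3], [0, 0, 0], 1],
    [[0, 0, 12.3], [0, 0, 0], 1],
    [[0, 0, 12.3], [0, 0, 0], 1],
    [[0, 0, 12.3], [0, 0, 0], 1],
  ],
)

```text
clock: 2.4
tcp_pos: [485.4, 277.9, 143.8]
tcp_rot: [3.139, -0.001, 1.763]
contact_force: [-0.4, -0.7, -0.3]
opening: 0.997
grip_force: 0.0
```

```bash
python3 - <<'E'
from workcell import get_state,cams
import cv2,numpy as np
s=get_state();print(s['clock'],s['tcp_pos'],s['tcp_rot'],s['contact_force'],s['joint_positions'].round(2))
a=cams.get_image('side')['frame'];b=cams.get_image('top')['frame']
cv2.imwrite('pics/side1.png',a);cv2.imwrite('pics/top1.png',b)
A=cv2.resize(a[110:200,270:360],(450,450),interpolation=cv2.INTER_CUBIC);B=cv2.resize(b[150:220,210:280],(350,350),interpolation=cv2.INTER_CUBIC)
B=cv2.copyMakeBorder(B,0,100,0,0,0);cv2.imwrite('pics/g1.png',cv2.convertScaleAbs(np.hstack([A,B]),alpha=1.5))
E
```

```text
2.4 [485.39300717 277.90382145 143.76866671] [ 3.13936699e+00 -1.02352236e-03  1.76346067e+00] [-0.40365458 -0.66203617 -0.31240787] [-0.82  0.39  0.3   1.9  -0.15  0.87 -0.25]
```

View pics/g1.png

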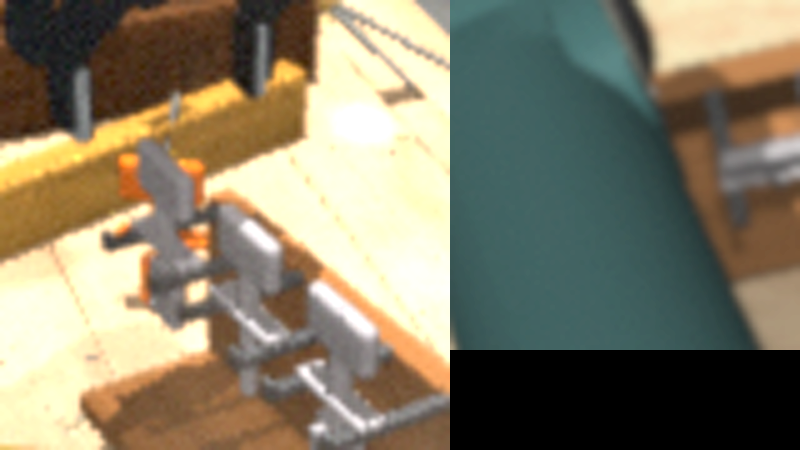

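The picture shows the open fingertips at side pixels (286,137) and (322,128), on either side of key_b's bow but higher or farther in the image. The arm hides the key from the top camera. I'll check the offset with the calibration.

```bash
python3 - <<'E'
from h import *
print('tip mid expected',proj('side',[485.4,277.9,146]),'tcp',proj('side',[485.4,277.9,143.8]))
u=np.array([np.cos(.192),np.sin(.192),0])*46
for z in(133,146,160):print(z,proj('side',np.array([485.4,277.9,z])-u),proj('side',np.array([485.4,277.9,z])+u), plane('side',(304,132.5),z))
for y in(270,276,278):print(y,proj('side',[484,y,161]),proj('side',[484,y,148]))
E
```

```text
tip mid expected [302.4413833  145.53652386] tcp [302.45748318 146.33495132]
133 [285.60190528 154.96225067] [318.8124119  145.66663689] [516.67162775 365.39177404 133.        ]
146 [285.36296103 150.2208009 ] [318.85140767 141.03557529] [509.32197302 341.36584325 146.        ]
160 [285.10109697 145.02454571] [318.89411472 135.96377042] [501.40696023 315.49176393 160.        ]
270 [302.75382999 141.63661093] [302.84726538 146.43154238]
276 [302.00735877 140.48388997] [302.10652325 145.26536373]
278 [301.76013689 140.10212328] [301.86118564 144.87911934]
```

```bash
python3 - <<'E'
from h import *
for z in(194,205,220,240):print(z,proj('side',[249.4,600.2,z]))
a=cv2.resize(cv2.imread('pics/side0.png')[20:110,145:225],None,fx=6,fy=6,interpolation=cv2.INTER_CUBIC)
b=cv2.resize(cv2.imread('pics/side1.png')[75:165,255:335],None,fx=6,fy=6,interpolation=cv2.INTER_CUBIC)
c=cv2.convertScaleAbs(np.hstack([a,b[:, :310]]),alpha=2.2,beta=20);cv2.imwrite('pics/g2.png',c)
E
```

```text
194 [187.62900778  89.84764699]
205 [186.86313948  86.03870868]
220 [185.80368753  80.76967338]
240 [184.36330755  73.60614608]
```

View pics/g2.png

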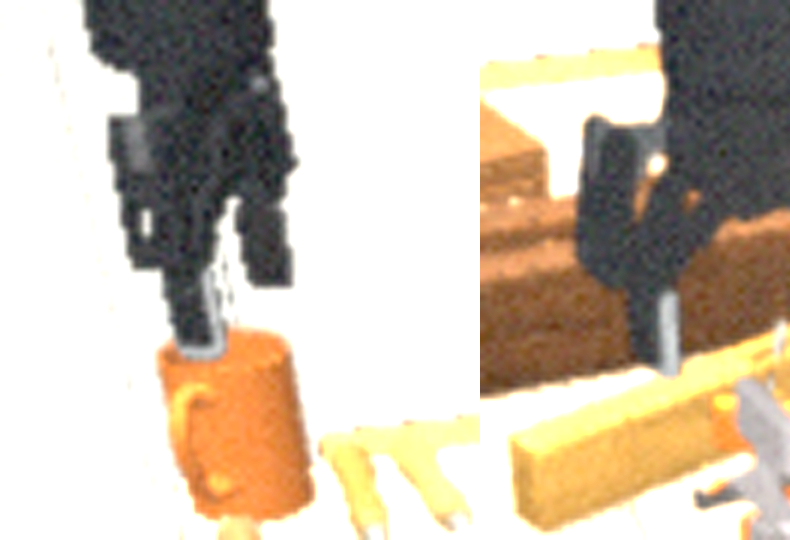

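Open tips appear about 35 mm higher in the image than expected, and the same holds at the start pose. Closing is harmless either way, and the opening reading will show whether the bow is between the pads.

send_rows(
  increments=[
    [[0, 0, 0], [0, 0, 0], -1],
    [[0, 0, 0], [0, 0, 0], -1],
    [[0, 0, 0], [0, 0, 0], -1],
    [[0, 0, 0], [0, 0, 0], -1],
    [[0, 0, 0], [0, 0, 0], -1],
    [[0, 0, 0], [0, 0, 0], -1],
    [[0, 0, 0], [0, 0, 0], -1],
    [[0, 0, 0], [0, 0, 0], -1],
    [[0, 0, 0], [0, 0, 0], -1],
    [[0, 0, 0], [0, 0, 0], -1],
  ],
)

```text
clock: 3.5
tcp_pos: [484.5, 277.3, 142.4]
tcp_rot: [3.142, 0.0, 1.763]
contact_force: [0.0, -0.8, -0.3]
opening: -0.002
grip_force: 0.0
```

```bash
python3 - <<'E'
from h import *
from workcell import cams,get_state
a=cams.get_image('side')['frame'];cv2.imwrite('pics/side2.png',a)
print(get_state()['opening'],get_state()['grip_force'])
c=cv2.resize(a[90:190,260:360],None,fx=6,fy=6,interpolation=cv2.INTER_CUBIC)
cv2.imwrite('pics/g3.png',cv2.convertScaleAbs(c,alpha=2,beta=10))
E
```

```text
-0.0038127487058135317 0.0
```

View pics/g3.png

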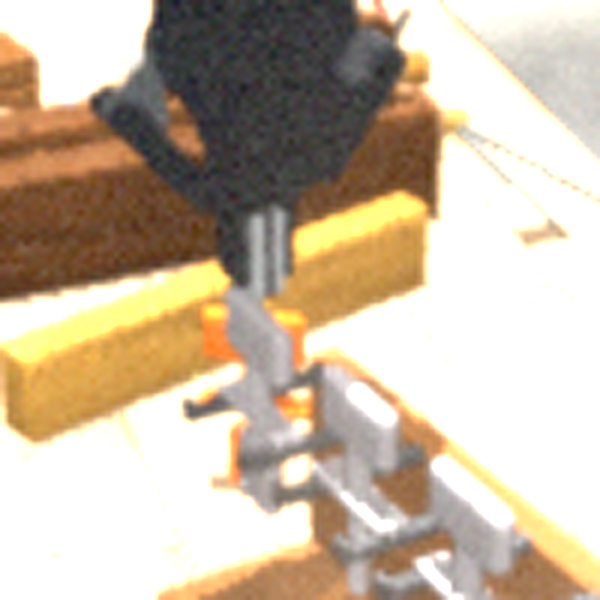

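The fingers shut fully with the tip at side pixel (304,139), just above the bow top at (303,142). Both row and column fit a tool about 37 mm higher than the state says, with x and y right. I'll reopen and lower in steps, watching the force and the tip.

send_rows(
  increments=[
    [[0, 0, -1.5], [0, 0, 0], 1],
    [[0, 0, -1.5], [0, 0, 0], 1],
    [[0, 0, -1.5], [0, 0, 0], 1],
    [[0, 0, -1.5], [0, 0, 0], 1],
    [[0, 0, -1.5], [0, 0, 0], 1],
    [[0, 0, -1.5], [0, 0, 0], 1],
    [[0, 0, -1.5], [0, 0, 0], 1],
    [[0, 0, 0.5], [0, 0, 0], 1],
    [[0, 0, 2], [0, 0, 0], 1],
    [[0, 0, 2.5], [0, 0, 0], 1],
    [[0, 0, 2.5], [0, 0, 0], 1],
  ],
)

```text
clock: 4.65
tcp_pos: [484.1, 277.0, 116.7]
tcp_rot: [-3.14, 0.001, 1.763]
contact_force: [-0.4, -0.0, -0.2]
opening: 1.003
grip_force: 0.0
```

```bash
python3 - <<'E'
from h import *
from workcell import cams,get_state
a=cams.get_image('side')['frame'];cv2.imwrite('pics/side3.png',a)
s=get_state();print(s['tcp_pos'],s['contact_force'],s['opening'])
b=cv2.imread('pics/side0.png')
d=(cv2.cvtColor(b,6).astype(int)-cv2.cvtColor(a,6))
for c in range(276,334,2):
    r=np.where(np.abs(d[90:165,c])>25)[0]+90;print(c,r.max() if len(r) else None,end='; ')
E
```

```text
[484.62696313 277.2651565  117.45781507] [0.37573645 0.56674658 0.71318393] 1.0013426055566388
276 118; 278 117; 280 143; 282 145; 284 146; 286 141; 288 142; 290 115; 292 115; 294 157; 296 156; 298 156; 300 164; 302 160; 304 162; 306 146; 308 111; 310 152; 312 151; 314 162; 316 154; 318 154; 320 153; 322 154; 324 156; 326 159; 328 164; 330 164; 332 164;
```

send_rows(
  increments=[
    [[0, 0, 0.6], [0, 0, 0], 1],
    [[0, 0, 1.2], [0, 0, 0], 1],
    [[0, 0, 1.2], [0, 0, 0], 1],
    [[0, 0, 1.2], [0, 0, 0], -1],
    [[0, 0, 1.2], [0, 0, 0], -1],
    [[0, 0, 1.2], [0, 0, 0], -1],
    [[0, 0, 1.2], [0, 0, 0], -1],
    [[0, 0, 1.2], [0, 0, 0], -1],
    [[0, 0, 1.2], [0, 0, 0], -1],
    [[0, 0, 1.2], [0, 0, 0], -1],
    [[0, 0, 1.2], [0, 0, 0], -1],
    [[0, 0, 1.2], [0, 0, 0], -1],
  ],
)

```text
clock: 5.9
tcp_pos: [484.6, 277.4, 105.6]
tcp_rot: [3.141, -0.0, 1.763]
contact_force: [0.6, -0.2, 3.4]
opening: 0.103
grip_force: 58.5
```

send_rows(
  increments=[
    [[0, 0, -1], [0, 0, 0], -1],
    [[0, 0, -3], [0, 0, 0], -1],
    [[0, 0, -6], [0, 0, 0], -1],
    [[0, 0, -9], [0, 0, 0], -1],
    [[0, 0, -12], [0, 0, 0], -1],
    [[0, 0, -12], [0, 0, 0], -1],
    [[0, 0, -12], [0, 0, 0], -1],
  ],
)

```text
clock: 6.6
tcp_pos: [484.5, 277.4, 226.0]
tcp_rot: [3.141, -0.001, 1.763]
contact_force: [-1.1, -0.3, -0.5]
opening: 0.107
grip_force: 58.5
```

```bash
python3 - <<'E'
from h import *
from workcell import get_state
s=get_state();print(s['tcp_pos'],s['opening'],s['grip_force'],s['contact_force'],s['joint_positions'].round(2))
# commanded pose: start + calls
p0=[484,277,224.8]
print(inc(p0,101,[506.5,-82,224.8],81))
E
```

```text
[484.49889116 277.35604544 226.03538569] 0.10725588408500557 58.51490378379822 [-1.05393471 -0.34279995 -0.52068787] [-0.84  0.29  0.32  1.83 -0.11  1.04 -0.29]
(array([-35.67,  -4.64,  -0.  ]), array([ 0., -0., 20.]))
```

send_rows(
  increments=[
    [[-3, -0.4, 0], [0, 0, 2], -1],
    [[-6, -0.8, 0], [0, 0, 3.5], -1],
    [[-9.5, -1.2, 0], [0, 0, 5.5], -1],
    [[-13, -1.7, 0], [0, 0, 7.5], -1],
    [[-16.5, -2.1, 0], [0, 0, 9.5], -1],
    [[-20, -2.6, 0], [0, 0, 11.5], -1],
    [[-23.5, -3.1, 0], [0, 0, 13.5], -1],
    [[-27, -3.5, 0], [0, 0, 15], -1],
    [[-30, -3.9, 0], [0, 0, 17], -1],
    [[-33, -4.3, 0], [0, 0, 19], -1],
    [[-35, -4.6, 0], [0, 0, 20], -1],
    [[-35.7, -4.6, 0], [0, 0, 20], -1],
    [[-35.7, -4.6, 0], [0, 0, 20], -1],
    [[-35.7, -4.6, 0], [0, 0, 20], -1],
  ],
)

```text
clock: 8.0
tcp_pos: [507.6, -80.3, 224.9]
tcp_rot: [-3.141, -0.001, 1.417]
contact_force: [0.1, 1.2, -0.1]
opening: 0.108
grip_force: 58.4
```

```bash
python3 - <<'E'
from h import *
from workcell import get_state,cams
s=get_state();print(s['tcp_pos'],s['tcp_rot'],s['opening'],s['joint_positions'].round(2))
a=cams.get_image('side')['frame'];b=cams.get_image('top')['frame'];cv2.imwrite('pics/side4.png',a);cv2.imwrite('pics/top4.png',b)
print('origin proj side',proj('side',[506.5,-82,230]),proj('side',[506.5,-82,186]),proj('top',[506.5,-82,230]))
A=cv2.resize(a[120:300,290:450],None,fx=3.3,fy=3.3,interpolation=cv2.INTER_CUBIC);B=cv2.resize(b[140:240,355:430],None,fx=3.4,fy=3.4,interpolation=cv2.INTER_CUBIC)
B=cv2.copyMakeBorder(B,0,A.shape[0]-B.shape[0],0,0,0);cv2.imwrite('pics/g4.png',cv2.convertScaleAbs(np.hstack([A,B]),alpha=1.4))
E
```

```text
[507.60317009 -80.3126694  224.9463434 ] [-3.14056602e+00 -5.18948763e-04  1.41652907e+00] 0.10803930324465796 [-0.4   0.23  0.58  1.94 -0.15  1.01  0.09]
origin proj side [380.34526675 201.97935786] [377.67551038 222.7529287 ] [403.10053995 170.71203662]
```

View pics/g4.png

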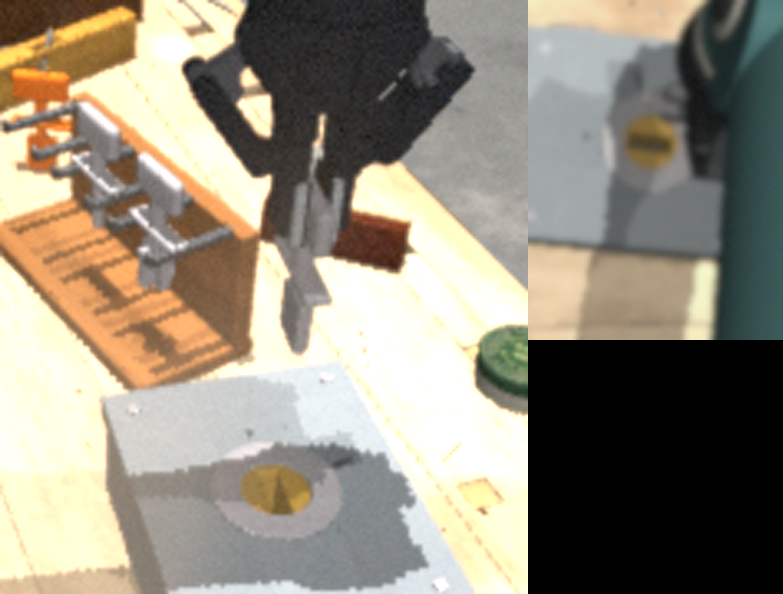

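The picture shows key_b upright in the jaws, with the bit end at side pixel (381,226). The other two keys still hang undisturbed at (318,160) and (338,185). In the top view the slot shows at about (391,182). Next I refine the bit position and slot.

```bash
python3 - <<'E'
from h import *
a=cv2.imread('pics/side4.png');b=cv2.imread('pics/top4.png')
h=cv2.cvtColor(a,cv2.COLOR_BGR2HSV)
m=((h[...,1]<45)&(h[...,2]<200)).astype(np.uint8);m[:188]=0;m[229:]=0;m[:,:372]=0;m[:,394:]=0
n,l,st,ce=cv2.connectedComponentsWithStats(m);i=1+np.argmax(st[1:,4]);print(st[i])
for r in range(188,230,1):
    c=np.where(l[r]==i)[0]
    if len(c):print(r,c.min(),c.max(),h[r,c.min():c.max()+1,2])
v=cv2.cvtColor(b,cv2.COLOR_BGR2HSV)[...,2].astype(int);print(v[174:190,380:404])
for lim in(75,85):
    yy,xx=np.mgrid[:400,:640];k=(np.hypot(xx-390.6,yy-181.5)<7)&(v<lim);w=lim-v[k]
    if k.sum()>8:
        Q=np.array([plane('top',q,78)[:2] for q in zip(xx[k],yy[k])]);mm=np.average(Q,axis=0,weights=w);ev,E=np.linalg.eigh(np.cov(Q.T,aweights=w));print(mm,np.sqrt(ev*12),np.degrees(np.arctan2(E[1,1],E[0,1])))
E
```

```text
[373 188  21  39 415]
188 377 393 [ 60  83 100 107  97  71  78  78  79  91  99 106 102 101  95  82  49]
189 377 393 [ 59  88 106 104 100  66  71  79  83  95 102 103 102  95  94  74  50]
190 377 391 [ 63  88 103 105  89  67  77  79  88  94 102 103 100  93  96]
191 374 391 [ 72  60  60  70  89 105 105  87  66  74  81  87  94 103 103 102  98 100]
192 373 391 [ 90  93  86  82  79  97 108 103  85  71  75  80  89  96 101 103  97  96
  95]
193 373 390 [ 98 101  98  90  84  97 106 103  80  75  79  80  89  98 101  99  97  86]
194 374 390 [105  99  95  85  96  96  93  72  83  87  78  90  99 104 101  95  82]
195 375 389 [ 97  98  91  87  90  95  97  98  92  82  95 101 104 101  95]
196 375 389 [104  98  97  89  90  95 101 101  97  88  97 100 103  99  93]
197 376 387 [101  97  91  93  98 102 103  98  97 100 113 113]
198 376 384 [107  95  90  94  97  98 103 100 107]
199 377 384 [ 96  89  90  97 103 102  99 113]
200 377 384 [103  91  93  98 101 103 100 105]
201 378 385 [ 95  95  99 100 101  97  97 117]
202 378 385 [104  97  98 102 103  96 100 102]
203 378 385 [104  98 100 102  98  98  96  98]
204 3
[... 2189 characters left out ...]
 69  70  72  72  81  95
  104 103  96  75  47  30]
 [107  88  81  82  86  88  89  89  88  87  86  84  84  85  88  88  92  99
  103 103  97  79  53  30]
 [107  88  81  81  84  88  89  91  91  91  90  92  93  97 100 101 101 101
  102 102  99  84  60  33]
 [107  88  81  80  82  85  88  90  90  91  91  92  96 104 107 107 104 102
  102 103 101  90  66  39]
 [107  88  81  81  81  83  85  88  88  89  91  91  96 102 106 105 104 104
  104 103 103  93  72  45]
 [102  87  81  80  81  83  84  84  84  86  88  90  93  97 101 102 103 104
  104 103 102  96  77  51]]
[505.13022392 -78.77769419] [ 9.26212111 27.17687458] 82.08364998189028
[505.21301861 -78.64869291] [11.38777777 28.8124209 ] 81.74734272246873
```

```bash
python3 - <<'E'
from h import *
for c in((506.5,-82),(507.6,-80.3)):
  for z in (182,186,190):
    q=np.array([*c,z]);kx=np.array([np.cos(np.radians(-9)),np.sin(np.radians(-9)),0]);ky=np.array([-kx[1],kx[0],0])
    print(c,z,[proj('side',q+4*i*kx+13*j*ky).round(1).tolist() for i,j in((-1,1),(-1,-1),(1,-1))])
  sb=[proj('side',np.array([*c,230.])+7*i*kx+27*j*ky).round(1).tolist() for i,j in((-1,1),(-1,-1),(1,-1))];print('bar under',sb)
E
```

```text
(506.5, -82) 182 [[373.0, 219.9], [377.4, 229.9], [382.1, 229.3]]
(506.5, -82) 186 [[373.2, 218.1], [377.7, 228.1], [382.3, 227.5]]
(506.5, -82) 190 [[373.4, 216.3], [377.9, 226.2], [382.6, 225.7]]
bar under [[371.4, 192.7], [381.2, 212.8], [389.9, 211.9]]
(507.6, -80.3) 182 [[373.1, 219.2], [377.6, 229.1], [382.2, 228.6]]
(507.6, -80.3) 186 [[373.3, 217.4], [377.8, 227.3], [382.5, 226.7]]
(507.6, -80.3) 190 [[373.5, 215.6], [378.1, 225.5], [382.7, 224.9]]
bar under [[371.6, 192.0], [381.4, 212.1], [390.0, 211.1]]
```

send_rows(
  increments=[
    [[0, 0, 3], [0, 0, 0], -1],
    [[0, 0, 6], [0, 0, 0], -1],
    [[0, 0, 8.5], [0, 0, 0], -1],
    [[0, 0, 9.5], [0, 0, 0], -1],
    [[0, 0, 10], [0, 0, 0], -1],
    [[0, 0, 10.4], [0, 0, 0], -1],
    [[0, 0, 10.8], [0, 0, 0], -1],
    [[0, 0, 11], [0, 0, 0], -1],
    [[0, 0, 11.2], [0, 0, 0], -1],
    [[0, 0, 11.2], [0, 0, 0], -1],
  ],
)

```text
clock: 9.1
tcp_pos: [507.7, -81.9, 113.5]
tcp_rot: [3.141, -0.0, 1.414]
contact_force: [0.1, -0.4, -1.2]
opening: 0.107
grip_force: 58.5
```

```bash
python3 - <<'E'
from workcell import get_state
s=get_state();print(s['tcp_pos'],s['contact_force'],s['torque'],s['opening'])
E
```

```text
[507.7345933  -81.88940803 113.50031456] [ 0.09734645 -0.43591132 -1.15225761] [ 0.04074738 -0.04635823  0.03801217] 0.10732517902929463
```

send_rows(
  increments=[
    [[0, 0, 0.3], [0, 0, 0], -1],
    [[0, 0, 0.6], [0, 0, 0], -1],
    [[0, 0, 0.8], [0, 0, 0], -1],
    [[0, 0, 0.8], [0, 0, 0], -1],
  ],
)

```text
clock: 9.5
tcp_pos: [507.4, -81.9, 105.0]
tcp_rot: [-3.141, 0.0, 1.414]
contact_force: [0.1, 0.7, -1.2]
opening: 0.111
grip_force: 58.5
```

send_rows(
  increments=[
    [[0, 0, 0.5], [0, 0, 0], -1],
    [[0, 0, 1], [0, 0, 0], -1],
    [[0, 0, 1.4], [0, 0, 0], -1],
    [[0, 0, 1.4], [0, 0, 0], -1],
  ],
)

```text
clock: 9.9
tcp_pos: [507.2, -81.9, 90.7]
tcp_rot: [-3.14, 0.0, 1.414]
contact_force: [1.0, -0.1, -1.1]
opening: 0.106
grip_force: 58.5
```

send_rows(
  increments=[
    [[0, 0, 0.5], [0, 0, 0], -1],
    [[0, 0, 1], [0, 0, 0], -1],
    [[0, 0, 1.3], [0, 0, 0], -1],
    [[0, 0, 1.5], [0, 0, 0], -1],
    [[0, 0, 1.5], [0, 0, 0], -1],
  ],
)

```text
clock: 10.4
tcp_pos: [507.5, -81.9, 76.1]
tcp_rot: [-3.141, 0.0, 1.414]
contact_force: [-0.2, -0.8, -1.7]
opening: 0.106
grip_force: 58.5
```

```bash
python3 - <<'E'
from h import *
from workcell import get_state,cams
s=get_state();print(s['tcp_pos'],s['contact_force'],s['torque'])
a=cams.get_image('side')['frame'];cv2.imwrite('pics/side5.png',a)
o=np.array([507,-82.,80]);kx=np.array([np.cos(np.radians(-9)),np.sin(np.radians(-9)),0]);ky=np.array([-kx[1],kx[0],0])
print('bar top expected',[proj('side',o+[0,0,5]+7*i*kx+27*j*ky).round(1).tolist() for i,j in((-1,1),(-1,-1),(1,-1),(1,1))])
cv2.imwrite('pics/g5.png',cv2.resize(cv2.convertScaleAbs(a[190:300,320:430],alpha=1.6),None,fx=5,fy=5,interpolation=cv2.INTER_CUBIC))
E
```

```text
[507.496741   -81.9305897   76.07839895] [-0.21035666 -0.82917345 -1.6900855 ] [-0.09007106  0.02172367  0.03414174]
bar top expected [[364.9, 254.7], [373.1, 276.1], [380.6, 275.1], [372.0, 253.8]]
```

View pics/g5.png

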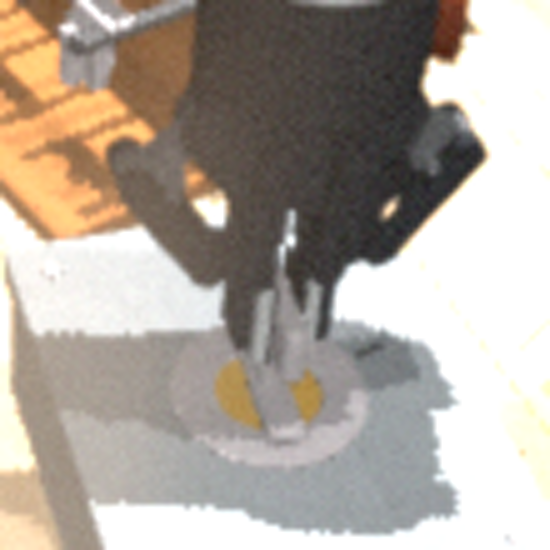

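The picture shows the blade in the slot, with the shoulder bar at about (375,270), centred over the plug and just above the ring. I lower it the last few millimetres until contact.

send_rows(
  increments=[
    [[0, 0, 0.2], [0, 0, 0], -1],
    [[0, 0, 0.4], [0, 0, 0], -1],
    [[0, 0, 0.4], [0, 0, 0], -1],
  ],
)

```text
clock: 10.75
tcp_pos: [508.1, -81.9, 73.5]
tcp_rot: [3.141, -0.001, 1.414]
contact_force: [-3.4, 0.3, 11.3]
opening: 0.102
grip_force: 60.3
```

Seated: 11 N at the expected height. Now I turn clockwise, which is positive about the tool z axis.

send_rows(
  increments=[
    [[0, 0, -0.1], [0, 0, 4], -1],
    [[0, 0, -0.1], [0, 0, 8], -1],
    [[0, 0, -0.1], [0, 0, 12], -1],
    [[0, 0, -0.1], [0, 0, 16], -1],
    [[0, 0, -0.1], [0, 0, 20], -1],
    [[0, 0, -0.1], [0, 0, 25], -1],
    [[0, 0, -0.1], [0, 0, 30], -1],
    [[0, 0, -0.1], [0, 0, 35], -1],
    [[0, 0, -0.1], [0, 0, 35], -1],
  ],
)

```text
clock: 11.65
tcp_pos: [508.4, -82.2, 73.6]
tcp_rot: [3.14, -0.0, 0.803]
contact_force: [2.0, -0.5, -1.0]
opening: 0.105
grip_force: 58.6
```

```bash
python3 - <<'E'
from workcell import get_state
s=get_state();print(s['tcp_pos'],s['tcp_rot'],s['contact_force'],s['torque'],s['joint_positions'].round(2))
E
```

```text
[508.3538857  -82.15152323  73.64553007] [ 3.14006490e+00 -4.01093651e-04  8.03288906e-01] [ 1.97639679 -0.45335823 -1.00859962] [-0.1312538  -0.20399257  0.05511493] [-0.42  0.49  0.65  2.07 -0.44  0.72 -0.26]
```

send_rows(
  increments=[
    [[0, 0, 0], [0, 0, 4], -1],
    [[0, 0, 0], [0, 0, 8], -1],
    [[0, 0, 0], [0, 0, 12], -1],
    [[0, 0, 0], [0, 0, 16], -1],
    [[0, 0, 0], [0, 0, 20], -1],
    [[0, 0, 0], [0, 0, 25], -1],
    [[0, 0, 0], [0, 0, 30], -1],
    [[0, 0, 0], [0, 0, 33], -1],
    [[0, 0, 0], [0, 0, 33], -1],
  ],
)

```text
clock: 12.55
tcp_pos: [508.2, -82.1, 73.6]
tcp_rot: [3.141, -0.001, 0.229]
contact_force: [0.8, -0.5, 1.8]
opening: 0.106
grip_force: 59.0
```

```bash
python3 - <<'E'
from workcell import get_state
s=get_state();print(s['tcp_pos'],s['tcp_rot'],s['contact_force'],s['torque'],s['joint_positions'].round(2))
E
```

```text
[508.17205764 -82.07773335  73.60848101] [ 3.14091139e+00 -7.57218677e-04  2.29373339e-01] [ 0.78294235 -0.51136702  1.78029531] [-0.22974838 -0.0777737  -0.02392501] [-0.53  0.53  0.79  2.07 -0.56  0.76 -0.73]
```

send_rows(
  increments=[
    [[0, 0, 0], [0, 0, 2], -1],
    [[0, 0, 0], [0, 0, 4], -1],
    [[0, 0, 0], [0, 0, 6], -1],
    [[0, 0, 0], [0, 0, 8], -1],
    [[0, 0, 0], [0, 0, 8], -1],
  ],
)

```text
clock: 13.05
tcp_pos: [508.1, -82.1, 73.6]
tcp_rot: [3.141, -0.001, 0.087]
contact_force: [0.9, -1.2, 4.2]
opening: 0.108
grip_force: 59.2
```

```bash
python3 - <<'E'
from workcell import get_state
s=get_state();print(s['tcp_pos'],s['tcp_rot'],s['contact_force'],s['torque'],s['joint_positions'].round(2))
E
```

```text
[508.09061894 -82.05407935  73.59005267] [ 3.14119063e+00 -7.20524215e-04  8.66830124e-02] [ 0.9426855  -1.16436667  4.22216633] [-0.29261712 -0.27587565 -0.02320363] [-0.56  0.55  0.83  2.07 -0.59  0.77 -0.84]
```

send_rows(
  increments=[
    [[0, 0, 0], [0, 0, 2], -1],
    [[0, 0, 0], [0, 0, 4], -1],
    [[0, 0, 0], [0, 0, 5], -1],
    [[0, 0, 0], [0, 0, 5], -1],
    [[0, 0, 0], [0, 0, 5], -1],
  ],
)

```text
clock: 13.55
tcp_pos: [508.1, -82.0, 73.6]
tcp_rot: [3.141, -0.001, 0.002]
contact_force: [2.0, -1.7, 4.5]
opening: 0.106
grip_force: 60.3
```

```bash
python3 - <<'E'
from workcell import get_state
s=get_state();print(s['tcp_pos'],s['tcp_rot'],s['contact_force'],s['torque'],s['joint_torque'])
E
```

```text
[508.05097594 -82.04114844  73.58752947] [ 3.14095912e+00 -5.32349492e-04  1.61029349e-03] [ 2.00208442 -1.6925067   4.45729962] [-0.49198393 -0.36696009  0.64832797] [ -0.16824923 -37.3733139    8.88603061 -13.76402289  -0.60651166
   0.77384708  -0.66513916]
```

The torque rose to 0.65 N m, so the lock is at its stop. I relax slightly, release and rise straight up.

send_rows(
  increments=[
    [[0, 0, 0], [0, 0, -3], -1],
    [[0, 0, 0], [0, 0, -3], -1],
    [[0, 0, 0], [0, 0, -3], -0.4],
    [[0, 0, 0], [0, 0, -3], 0],
    [[0, 0, 0], [0, 0, -3], 0.6],
    [[0, 0, 0], [0, 0, -3], 1],
    [[0, 0, 0], [0, 0, -3], 1],
    [[0, 0, 0], [0, 0, -3], 1],
    [[0, 0, 0], [0, 0, -3], 1],
    [[0, 0, -3], [0, 0, -3], 1],
    [[0, 0, -7], [0, 0, -3], 1],
    [[0, 0, -12], [0, 0, -3], 1],
    [[0, 0, -17], [0, 0, -3], 1],
    [[-10, 0, -17], [0, 0, -3], 1],
    [[-20, 0, -17], [0, 0, -3], 1],
    [[-20, 0, -17], [0, 0, -3], 1],
    [[-20, 0, -17], [0, 0, -3], 1],
    [[-20, 0, -17], [0, 0, -3], 1],
    [[-20, 0, -17], [0, 0, -3], 1],
  ],
)

```text
clock: 15.45
tcp_pos: [305.3, -81.6, 243.0]
tcp_rot: [-3.14, 0.0, 0.054]
contact_force: [0.4, -0.4, 0.6]
opening: 1.004
grip_force: 0.0
```

```bash
python3 - <<'E'
from h import *
from workcell import get_state,cams
s=get_state();print(s['clock'],s['tcp_pos'],s['contact_force'],s['opening'],s['dq'].round(2))
T=cams.get_image('top')['frame'];S=cams.get_image('side')['frame'];cv2.imwrite('pics/top6.png',T);cv2.imwrite('pics/side6.png',S)
h=cv2.cvtColor(S,cv2.COLOR_BGR2HSV);h0=cv2.cvtColor(cv2.imread('pics/side0.png'),cv2.COLOR_BGR2HSV)
# other keys unchanged? (side view patch around mid/near bows)
d=cv2.absdiff(h[148:210,312:352,2],h0[148:210,312:352,2]);print('rack diff med/90%',np.median(d),np.percentile(d,90))
# key bow top in top & side: bright strip near keyway, z=78+51=129
for n,I in(('top',T),('side',S)):
    p=proj(n,[507,-82,129]);print(n,'bow top expected',p.round(1))
    x,y=p.round().astype(int);g=cv2.cvtColor(I,cv2.COLOR_BGR2HSV);print(g[y-8:y+9,x-16:x+17,2])
E
```

```text
15.45 [305.26304791 -81.56855655 242.95215655] [ 0.3575647  -0.40968513  0.61826989] 1.0044644211111315 [ 0.68  0.02 -0.58  0.07 -0.12 -0.03  0.13]
rack diff med/90% 6.0 9.0
top bow top expected [394.8 177.7]
[[125 128 134 140 143 146 148 148 147 146 144 140 134 127 125 127 132 140
  145 143 136 128 124 122 122 121 121 121 121 121 120 120 120]
 [125 131 141 147 148 148 149 147 144 140 137 125 112 111 120 128 132 140
  147 148 144 137 130 125 122 122 121 121 121 121 120 120 120]
 [128 138 146 149 149 148 149 145 139 137 131 110  92  99 115 127 131 137
  146 150 149 145 137 129 124 122 121 121 121 121 120 121 120]
 [135 144 148 150 149 149 148 143 135 131 123  99  81  95 117 128 128 132
  144 150 150 148 144 136 128 124 123 122 121 121 122 121 121]
 [142 147 149 150 149 148 146 141 131 126 118  95  77  93 117 130 128 130
  142 150 151 150 148 142 134 128 125 123 123 123 123 123 123]
 [145 148 149 149 148 145 145 139 127 121 115  93  74  90 116 130 128 128
  141 150 152 151 149 145 140 133 127 125 125 124 124 124 123]
 [148 149 150 149 145 142 144 139 122 113 110  92  73  86 114 130 129
[... 3104 characters left out ...]
7 164 168 168]
 [162 162 157 148 152 173 190 193 192 191 189 184 173 160 150 138 126 112
  113 104 103 103 103 104  99  99  97 107 159 168 168 166 168]
 [162 160 156 137 133 165 183 189 181 173 159 151 137 123 117 109 108 105
  108  99 105 100 101 100 100  98 101 111 163 168 168 167 167]
 [159 163 158 136 114 143 158 156 148 133 125 115 111 108 106 106 101 102
  102 103 104 100  99  99  95  98 100 116 162 166 168 169 165]
 [163 162 155 126 109 116 119 121 116 112 107 106 105 106 104 104 103 102
   99 102 101 100  97  98  98  96 100 127 165 168 169 170 167]
 [162 163 156 126 101 108 108 107 109 108 107 102 102 103 108 103 103 100
  100  97  98  98  98  97  95  99 114 139 164 167 167 168 168]]
```

```bash
python3 - <<'E'
from h import *
d=plane('side',(384.5,246.3),129)-plane('side',(364.5,251.3),129);print(d,np.linalg.norm(d),np.degrees(np.arctan2(d[1],d[0])))
E
```

```text
[38.87025964 -0.04034366  0.        ] 38.87028057898124 -0.059467591452496436
```

send_rows(
  increments=[
    [[0, 0, 0], [0, 0, 0], 1],
    [[0, 0, 0], [0, 0, 0], 1],
    [[0, 0, 0], [0, 0, 0], 1],
  ],
)

```text
clock: 15.85
tcp_pos: [308.3, -81.9, 243.5]
tcp_rot: [3.142, -0.0, 0.053]
contact_force: [-0.6, -0.2, 0.1]
opening: 0.999
grip_force: 0.0
```

```bash
python3 - <<'E'
from workcell import get_state,finish_job
print(get_state()['dq'].round(3));print(finish_job())
E
```

```text
[-0.001 -0.    -0.007  0.005 -0.001 -0.     0.002]
the job is handed in; nothing more can be done
None
```

I handed the job in at about 16 s: key_b is seated in the keyway and turned clockwise to its stop (torque rose to 0.65 N m there), the other two keys hang unmoved, and the arm is clear; no verdict was returned.

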